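# True a frame corner with a square and lock it with a wedge

## Robot

A 6-joint arm with a two-finger parallel gripper is mounted at the origin on the work surface. World frame = base frame: x ahead of the robot, y to its left, z up, the work surface at z = 0. Lengths are in m, angles in rad, forces in N, time in s.
With the tool pointing down it reaches from about 0.35 to 0.95 m from the base axis. Payload 17.4 kg.
Tool frame: the origin (TCP) lies on the centre line of the jaws, within the pads' length; the fingertips stand arm.nose_length ahead of it and the grasp point (between the pads) lies 5 mm behind it (arm.nose_length is the distance from the TCP to the fingertips, in m); z points along the fingers, y is the line along which they close (so a half turn about z gives the same grasp; the last joint's range is limited). The gripper opens to 93 mm and grips with 3 to 60 N. Pads are 15 mm wide; open, the fingers measure 128 mm over their backs; the gripper's body (75 mm by 188 mm) begins 65 mm behind the grasp point.
Start: joints at [-1.33, 0.116, 1.442, -0, 1.584, -0.038], TCP at [0.186, -0.649, 0.233] pointing down, gripper open.
Joint ranges: [-2.83, 2.83], [-0.83, 2.19], [0.07, 2.5], [-1.14, 4.28], [0.01, 3], [-2.97, 2.97]. Speed limits (rad/s): [1.89, 1.89, 2.22, 3.14, 3.14, 3.14].

## Interface

Orientations are given as a unit quaternion [x, y, z, w].
In Python, from station import arm, hand, imaging, order gives the robot as it stands. Calls block until the motion is done:
- arm.move_ptp(position, orientation): joint-space move of the TCP to a pose.
- arm.movel(position, attitude=None, vel=0.15): straight line of the TCP; attitude=None keeps the orientation; vel is the mean speed in m/s.
- arm.goto_joints(angles): joint-space move.
- hand.grip(opening, effort=None): finger opening in m; effort is the grip in N (None keeps the last); returns when the fingers have stopped.
- arm.wait(seconds).
- arm.inverse_kinematics(position, orientation): joint angles nearest the present ones, or None.
- imaging.read_camera(name): name is "scene" or "side" or "wrist"; returns (picture, depth): 480x640x3 uint8, red, green, blue; 480x640 float32, m along the optical axis (not along the pixel's ray), 0 where there is no reading.
- imaging.camera_info(name): a dict with "fx", "fy", "cx", "cy" (pixels), "dist" ([k1, k2, p1, p2, k3] as OpenCV has them; the pictures are not rectified), "cam_to_world" (4x4, takes a point from camera to world coordinates); the wrist camera has in their place "hand_eye" (4x4, takes a point from camera to tool coordinates, whose origin is the TCP and whose axes are the flange's). Camera axes: x right, y up, looking along -z (the intrinsics and any distortion apply to the point x, -y, -z); pixel columns grow to the right and rows downward; lengths in m; the calibration is good to about 2 mm. A picture is of the moment at which its call begins: read the wrist's pose just before it. camera_info takes no time and is no camera call.
A pose or a line that the arm cannot do raises arm.IKError and nothing moves.
- order.close_job(): hands the job in; it is judged then, once.
Trained networks look in the newest picture that a camera, given by its name, has taken for a name from the list of things; names that differ only in an ending like _2 or _b are one class to them, and where a whole thing is asked for, a point or a joint stands for the part that bears it (a point fixed in the world has none). Each returns a list of dicts, best first, with "score" (0 to 1); they miss things now and then, are a little off and sometimes report something else, mostly with a low value. They report only what shows in the picture. A call takes as long as a camera call. They do not tell look-alikes from the thing itself.
- imaging.look_for(camera, thing): "pixel" ([column, row] in pixels, amid what is visible of it).
- imaging.landmark_of(camera, thing): "pixel" ([column, row] in pixels: a listed point, or the origin of a listed thing).
Readings, each from a call of its own:
- arm.current_time_s(): time.
- arm.current_q(): joint angles.
- arm.current_qd(): joint speeds.
- arm.current_effort(): joint torques, N m.
- arm.current_position(): TCP position.
- arm.current_ee_rot(): TCP orientation.
- arm.current_force(): force on the tool from outside, world axes, zero at the start.
- arm.current_ft_torque(): the same for the moment, N m.
- arm.current_grip_width(): finger opening in m.
- arm.current_grip_force(): force on a finger pad.
Only numpy, scipy, OpenCV 4.12 (cv2) and the standard library are available. Lean on these libraries where they do the work, as an engineer would, in place of code of your own. Each camera call takes 0.05 s, during which the arm holds its last target. There are 200 camera calls.

## Task

This timber frame corner has been screwed together out of square: pick up the aluminium corner square and press it firmly into the inside corner, swinging the stile out until both legs of the square bear flush on rail and stile. Let go and leave the square lying there, then push the wooden wedge, thin end first, into the gap between the stile and the slanted cleat until it is tight, without knocking the corner out of square again. Leave the other things on the bench alone.

Things in the scene. Friction and masses are not known exactly. Their poses are not given: they have to be found in the camera images.
- rail: brown timber bar fixed to the bench, 36 wide, 40 high. Origin: the frame's inside corner at bench level (where a squared stile's inner face meets the rail's). x points out through the rail: inner face x = 0, timber to x = 36. y runs along the rail, away from the stile, to 231 (then a stop block, x -20 to 40). z up. The square belongs in the quarter x < 0, y > 0
- stile: brown timber bar, 36 wide, 40 high, lapped to the rail's end by one stiff screw it turns on. Origin: screw axis at bench level, (18, -18) in the rail's frame. Runs along its -x to -208; inner face y = 18, outer y = -18. Axes parallel to the rail's when square; starts leaning in (free end to rail +y) 3.4 to 7.5 degrees. Friction 1.5 N m: 8 N near its free end turns it; stays where left
- cleat: slanted dark timber block fixed to the bench outside the stile, 40 high. Its frame is the rail's frame. Its face to the stile runs from (x -190, y -59.5) to (x -110, y -50.7): with the stile square, the slot between them narrows from 23.5 at its open mouth (x -190, level with the stile's free end) to 14.7, the wedge's own taper. Fixed, does not give
- square: loose cast aluminium corner square lying flat, 22 high, 0.3 to 0.55 kg. Origin: middle of its diagonal grip bar, underside. Bar 20 wide, along (1,1,0): close the fingers along (1,-1,0). Leg A, outer face x = 75 (y -57 to 100), goes on the rail; leg B, outer face y = -75 (x 57 to -100), on the stile; legs 16 wide, heel cut away. Home: axes as the rail's, origin at (-75, 75) in the rail's frame
- heel (a point): where the outer faces of the square's two legs would meet: (75, -75, 11) in the square's frame. Fully home it is at x = 0, y = 0 in the rail's frame. Pushed along the rail, the square swings the stile lightly; the push stiffens sharply once leg B lies flush. Friction on one face can keep the other leg off: make sure both bear
- wedge: loose dark hardwood wedge, 170 long, 46 high, 0.08 to 0.15 kg. Origin: mid length, underside; x points to the thin end. Straight face y = 12; sloped face from y = -19.7 at the butt (x = -85) to y = -1 at the thin end (x = 85). In use its x is along the rail's x, straight face on the stile, sloped face on the cleat; tight with its origin near (-180, -48) in the rail's frame, about 75 standing out
- wedge_tip (a point): middle of the wedge's thin end (13 thick), at half height. 10 to 15 N along the slot drives the wedge tight and it stays by friction; a side force from the fingers can keep it off one face until they let go. Over 20 N may turn the stile
- offcut: bystander: dark straight block 120 x 36 x 40, not tapered; origin at the centre of its underside
- hammer: bystander: hammer lying on the bench at the robot's right, along its own x
- tape: bystander: tape measure, about 75 x 66 x 34, origin at the centre of its underside
Things that resemble listed ones, but are neither listed nor needed, are in the scene too. Of the things that look like the square, the largest one is meant.

How it is judged:
On the way, in this order (a step that is already met when the one before it is completed fails the run):
1. the held square is pressed into the corner with 2 N or more on rail and stile at once, within 1 degree of the rail, heel within 3 mm of the corner, and the corner within 1 degree of square (contact force between the fingers and square above 1 N and contact force between square and rail above 2 N and contact force between square and stile above 2 N and angle between the x axis of each of square, stile and the x axis of rail, either way round below 0.0175 rad and angle between square's own z axis and vertical below 0.05 rad and horizontal distance between heel and rail below 0.003 m), for 0.3 s.
2. after that the wedge bears on both stile and cleat with at least 2 N (contact force between wedge and stile above 2 N and contact force between wedge and cleat above 2 N), for 0.2 s.
At the end, for the whole second after the job is handed in: Stile within 1 degree of square; the square lies flat in the corner within 1 degree of the rail, heel within 3 mm of the corner; the wedge stands upright on the bench, thin end 40 mm or more into the slot, with more than 0.3 N on stile and on cleat; both released and at rest (angle between the x axis of each of stile, square and the x axis of rail, either way round below 0.0175 rad and horizontal distance between heel and rail below 0.003 m and angle between square's own z axis and vertical below 0.03 rad and height (world z) of square below 0.003 m and contact force between wedge and stile above 0.3 N and contact force between wedge and cleat above 0.3 N and x of wedge_tip in the frame of rail above -0.15 m and y of wedge_tip in the frame of rail between -0.065 and -0.03 m and angle between wedge's own z axis and vertical below 0.06 rad and height (world z) of wedge below 0.006 m and linear speed of each of square, wedge below 0.01 m/s); the robot touches nothing.
It fails at once if a bystander (offcut, hammer or tape measure) is moved more than 20 mm (distance of any of offcut, hammer, tape from where it was at the start of the episode above 0.02 m).
It also fails if it takes over 72 s, if anything falls off the work surface, if the arm or the gripper's body presses on something with over 40 N, if the wrist force passes 120 N, or if a joint passes its speed limit or range.

## Working session

There is one attempt and no reset: what is moved stays moved. The work goes in short steps, each a Python script; the robot and the scene stay as the last script left them, time stands still between calls to the robot, and variables do not carry over. Pictures are saved under pics/ and viewed, at most 10 in all, crops included, and the job is handed in when it is done.

```bash
ls; mkdir -p pics
cat > h.py <<'E'
import numpy as np, cv2
from station import arm, hand, imaging, order
from scipy.spatial.transform import Rotation as R
def T_cam(name):
    i=imaging.camera_info(name)
    if 'cam_to_world' in i: return i,np.array(i['cam_to_world'])
    T=np.eye(4);T[:3,:3]=R.from_quat(arm.current_ee_rot()).as_matrix();T[:3,3]=arm.current_position()
    return i,T@np.array(i['hand_eye'])
def shot(name,fn=None):
    i,T=T_cam(name); rgb,d=imaging.read_camera(name)
    if fn: cv2.imwrite(fn,rgb[:,:,::-1])
    return i,T,np.array(rgb),np.array(d)
def rays(i,px):
    K=np.array([[i['fx'],0,i['cx']],[0,i['fy'],i['cy']],[0,0,1]])
    u=cv2.undistortPoints(np.array(px,float).reshape(-1,1,2),K,np.array(i['dist'],float)).reshape(-1,2)
    return np.c_[u[:,0],-u[:,1],-np.ones(len(u))]
def at_z(i,T,px,z):
    r=rays(i,px)@T[:3,:3].T; o=T[:3,3]
    return o+r*((z-o[2])/r[:,2])[:,None]
def cloud(i,T,d):
    v,u=np.mgrid[0:480,0:640]; r=rays(i,np.c_[u.ravel(),v.ravel()])
    P=(r*d.ravel()[:,None])@T[:3,:3].T+T[:3,3]; P[d.ravel()<=0]=np.nan
    return P.reshape(480,640,3)
E
cat > a.py <<'E'
from h import *
for c in ['scene','side']:
    i,T,rgb,d=shot(c,f'pics/{c}0.png'); np.savez(f'{c}0.npz',d=d,rgb=rgb)
    P=cloud(i,T,d); print(c,T[:3,3])
    for t in ['rail','stile','cleat','square','heel','wedge','wedge_tip','offcut','hammer','tape']:
        for x in imaging.landmark_of(c,t)[:3]:
            z={'heel':.011,'wedge_tip':.023}.get(t,0); px=x['pixel']
            print(t,round(x['score'],2),np.round(px),at_z(i,T,[px],z)[0].round(3)[:2])
print(arm.nose_length, arm.current_time_s())
E
python3 a.py
```

```text
pics
scene [ 1.37910801 -0.24012964  1.32098746]
rail 0.69 [361. 290.] [0.715 0.023]
stile 0.17 [426. 250.] [0.628 0.254]
square 0.92 [268. 194.] [ 0.298 -0.177]
square 0.85 [265. 300.] [ 0.68  -0.251]
square 0.6 [263. 239.] [ 0.471 -0.222]
heel 0.9 [285. 281.] [ 0.638 -0.184]
heel 0.83 [259. 266.] [ 0.57 -0.25]
heel 0.82 [248. 184.] [ 0.25  -0.235]
wedge 0.69 [423. 228.] [0.55  0.274]
wedge_tip 0.79 [426. 248.] [0.632 0.248]
offcut 0.71 [459. 183.] [0.401 0.453]
hammer 0.88 [148. 254.] [ 0.444 -0.57 ]
tape 0.82 [490. 204.] [0.51  0.518]
side [0.40386098 1.05029073 1.05094433]
rail 0.84 [249. 263.] [0.71  0.033]
stile 0.86 [244. 256.] [0.729 0.008]
square 0.66 [344. 216.] [ 0.462 -0.21 ]
square 0.55 [273. 202.] [ 0.695 -0.247]
square 0.51 [349. 410.] [0.391 0.45 ]
heel 0.89 [312. 202.] [ 0.568 -0.251]
heel 0.73 [416. 217.] [ 0.241 -0.227]
heel 0.71 [282. 210.] [ 0.656 -0.199]
wedge_tip 0.56 [261. 322.] [0.626 0.254]
offcut 0.73 [348. 411.] [0.392 0.451]
hammer 0.62 [358. 156.] [ 0.442 -0.557]
tape 0.57 [290. 436.] [0.509 0.527]
0.014 1.1
```

View pics/scene0.png

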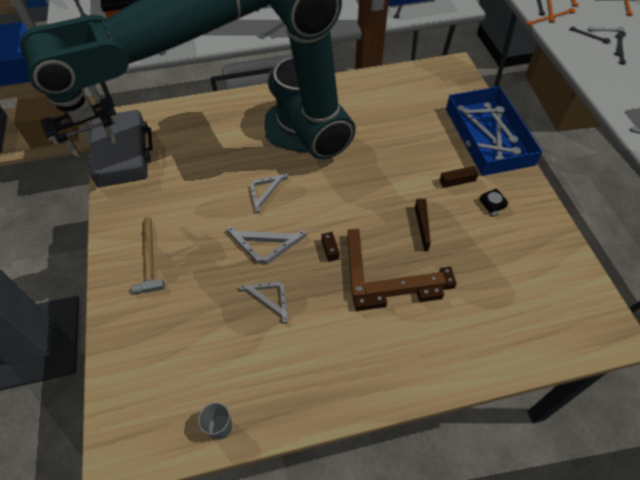

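View pics/side0.png

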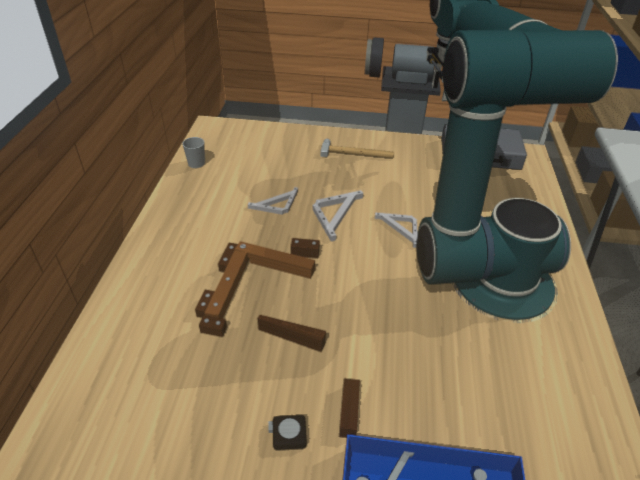

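The largest square, with three holes per leg, is the middle one: bar at scene (268,238), heel at (262,262). The look-alikes are at (265,190) and (268,297). The rail corner is at (360,290), the stile runs to (352,232), and the cleat is at (330,246). The wedge is at (423,228) with its thin end towards world +x; the offcut at (459,177) could be mistaken for it. Next I take close wrist looks.

```bash
cat > b.py <<'E'
from h import *
def down(yaw): return (R.from_euler('z',yaw)*R.from_euler('x',np.pi)).as_quat()
print(np.array(imaging.camera_info('wrist')['hand_eye']).round(3), {k:v for k,v in imaging.camera_info('wrist').items() if k!='hand_eye'})
print(R.from_quat(arm.current_ee_rot()).as_matrix().round(3))
he=np.array(imaging.camera_info('wrist')['hand_eye'])
for n,(x,y) in dict(square=(.51,-.22),corner=(.62,0.0),wedge=(.57,.2)).items():
    q=R.from_quat(down(0)); off=q.apply(he[:3,3]); p=np.array([x,y,.42])-off*[1,1,0]; 
    try: arm.move_ptp(p.tolist(),q.as_quat().tolist())
    except Exception as e: print(n,e); continue
    arm.wait(.2)
    i,T,rgb,d=shot('wrist',f'pics/w_{n}.png'); np.savez(f'w_{n}.npz',d=d,rgb=rgb,T=T)
    for t in ['square','heel','rail','stile','cleat','wedge','wedge_tip']:
        for xx in imaging.landmark_of('wrist',t)[:2]:
            z={'heel':.011,'wedge_tip':.023}.get(t,0); px=xx['pixel']
            print(n,t,round(xx['score'],2),np.round(px),at_z(i,T,[px],z)[0].round(4)[:2])
    print(arm.current_time_s(), arm.current_q())
ims=[cv2.resize(cv2.imread(f'pics/w_{n}.png'),(400,300)) for n in ['square','corner','wedge']]
cv2.imwrite('pics/mos.png',np.vstack([np.hstack(ims[:2]),np.hstack([ims[2],ims[2]*0])]))
E
python3 b.py
```

```text
[[-0.     0.953  0.302  0.086]
 [ 1.     0.    -0.     0.   ]
 [-0.     0.302 -0.953 -0.152]
 [ 0.     0.     0.     1.   ]] {'fx': 400.0411571981022, 'fy': 400.0411571981022, 'cx': 327.4118652197597, 'cy': 241.3140258370975, 'dist': array([-0.07967557,  0.        ,  0.        ,  0.        ,  0.        ])}
[[ 0.961  0.275  0.   ]
 [ 0.275 -0.961  0.   ]
 [ 0.    -0.    -1.   ]]
square square 0.9 [322. 143.] [ 0.4735 -0.2133]
square square 0.8 [299. 262.] [ 0.2957 -0.1761]
square heel 0.94 [331. 295.] [ 0.2457 -0.2261]
square heel 0.74 [304.   8.] [ 0.6435 -0.1904]
square wedge_tip 0.38 [346.  67.] [ 0.57   -0.2445]
3.6 [-5.31604490e-01 -2.96983771e-01  1.52604543e+00  2.30962266e-06
  1.91252723e+00  1.03920208e+00]
corner square 0.88 [469. 224.] [ 0.4659 -0.2119]
corner square 0.63 [434. 326.] [ 0.2938 -0.173 ]
corner heel 0.94 [502. 152.] [ 0.5738 -0.2461]
corner heel 0.7 [466. 102.] [ 0.6392 -0.1888]
corner rail 0.93 [302.  45.] [0.7108 0.0324]
corner stile 0.6 [319.  32.] [0.7277 0.0102]
corner wedge 0.72 [141. 172.] [0.5454 0.2692]
corner wedge 0.24 [ 43. 268.] [0.3955 0.4551]
corner wedge_tip 0.85 [132. 111.] [0.63   0.2603]
5.1667 [-4.76725842e-02 -1.76502018e-01  1.42671554e+00 -2.37645770e-07
  1.89136485e+00  1.52316654e+00]
wedge square 0.93 [599. 190.] [ 0.4689 -0.2083]
wedge square 0.92 [560. 296.] [ 0.2964 -0.1764]
wedge heel 0.97 [583. 328.] [ 0.2425 -0.2219]
wedge heel 0.81 [612.  68.] [ 0.6418 -0.1911]
wedge rail 0.47 [457.   4.] [0.7138 0.0295]
wedge wedge 0.89 [274. 135.] [0.545  0.2736]
wedge wedge_tip 0.86 [281.  68.] [0.6303 0.2584]
6.6 [ 3.42966402e-01 -1.98443603e-01  1.44562265e+00 -1.18508541e-05
  1.89440626e+00  1.91386118e+00]
```

View pics/mos.png

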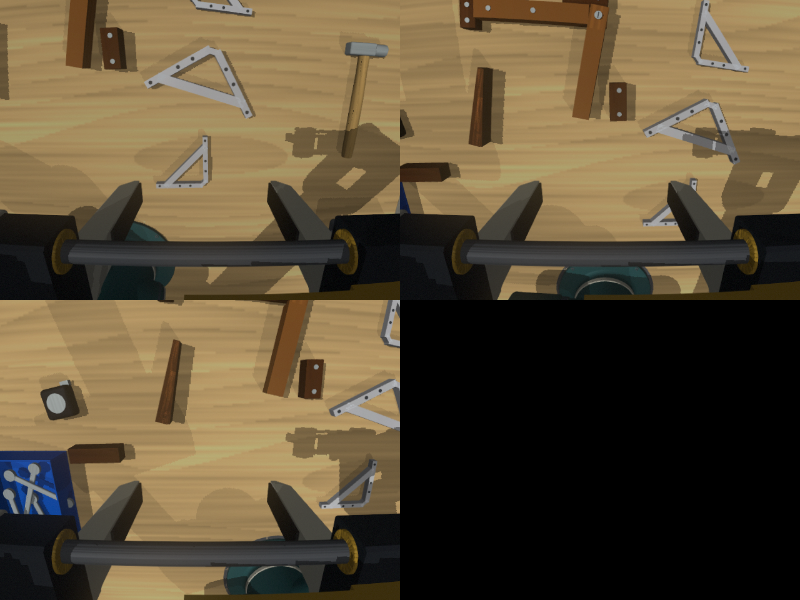

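```bash
cat > fit.py <<'E'
from h import *
from scipy.spatial import cKDTree
from scipy.optimize import minimize
def grid(poly,s=.002):
    poly=np.array(poly); a,b=poly.min(0),poly.max(0)
    g=np.stack(np.meshgrid(np.arange(a[0]+s/2,b[0],s),np.arange(a[1]+s/2,b[1],s)),-1).reshape(-1,2)
    c=(poly*1e5).astype(np.int32)
    return g[[cv2.pointPolygonTest(c,(float(p[0]*1e5),float(p[1]*1e5)),False)>0 for p in g]]
def rect(x0,x1,y0,y1): return np.array([[x0,y0],[x1,y0],[x1,y1],[x0,y1]])/1000.
def tf(g,x,y,a): c,s=np.cos(a),np.sin(a); return g@np.array([[c,s],[-s,c]])+[x,y]
def cham(D,M,cap=.01):
    return np.minimum(cKDTree(M).query(D)[0],cap).mean()+np.minimum(cKDTree(D).query(M)[0],cap).mean()
SQ=np.vstack([grid(np.array([[75,-57],[75,100],[59,100],[59,-57]])/1e3),grid(np.array([[57,-75],[57,-59],[-100,-59],[-100,-75]])/1e3),
  grid(np.array([[75,-57],[57,-75],[52,-59],[59,-52]])/1e3), grid(np.array([[59+7,59-7],[59-7,59+7],[-59-7,-59+7],[-59+7,-59-7]])/1e3)])
RAIL=grid(rect(0,36,-36,231)); ST=grid(rect(-208,-18,-18,18)); WG=grid(np.array([[-85,12],[-85,-19.7],[85,-1],[85,12]])/1e3)
def best(f,x0s,step):
    r=[minimize(f,x0,method='Nelder-Mead',options=dict(initial_simplex=np.vstack([x0]+[np.array(x0)+np.eye(len(x0))[k]*step[k] for k in range(len(x0))]),xatol=1e-5,fatol=1e-7,maxiter=400)) for x0 in x0s]
    b=min(r,key=lambda q:q.fun); return b.x.round(4),round(b.fun,5)
def vox(D,s=.002):  # thin to one point per cell
    return D[np.unique((D/s).astype(int),axis=0,return_index=True)[1]]
def pts(P,z0,z1,c,r,mask=None):
    m=(P[...,2]>z0)&(P[...,2]<z1)&(np.hypot(P[...,0]-c[0],P[...,1]-c[1])<r)
    if mask is not None: m&=mask
    return vox(P[m][:,:2])
E
cat > c.py <<'E'
from fit import *
for n in ['w_corner','scene0','w_square','w_wedge']:
    f=np.load(n+'.npz'); cam='wrist' if n[0]=='w' else 'scene'
    i,T=T_cam(cam); T=f['T'] if cam=='wrist' else T
    P=cloud(i,T,f['d']); rgb=f['rgb'].astype(int)
    bg=P[(abs(P[...,2])<.01)&(P[...,0]>.3)&(P[...,0]<.8)]; print(n,'bench z',bg[:,2].mean().round(4),bg[:,2].std().round(4))
    if n!='w_wedge':
        D=pts(P,.017,.03,(.49,-.22),.135); print(' sq',len(D),best(lambda p:cham(D,tf(SQ,*p)),[[.47,-.21,a] for a in (.3,.5,.7)],[.01,.01,.1]))
    if n!='w_square':
        D=pts(P,.041,.051,(.55,.265),.11); print(' wg',len(D),best(lambda p:cham(D,tf(WG,*p)),[[.55,.27,a] for a in (-.3,-.15,0)],[.01,.01,.1]))
    if n in('w_corner','scene0'):
        m=(rgb[...,0]-rgb[...,2])>45
        D=pts(P,.035,.046,(.65,.1),.22,m)
        def f4(p):
            c=tf(np.array([[.018,-.018]]),*p[:3])[0]
            return cham(D,np.vstack([tf(RAIL,*p[:3]),tf(ST,*c,p[2]+p[3])]))
        r=best(f4,[[.70,.035,a,l] for a in (0,.1) for l in (-.06,-.1)],[.01,.01,.05,.03]); print(' frame',len(D),r)
        allp=pts(P,.035,.046,(.65,.1),.25); x,y,a,_=r[0]; c,s=np.cos(a),np.sin(a)
        q=(allp-[x,y])@np.array([[c,-s],[s,c]]); k=q[(q[:,1]<-.04)&(q[:,0]<-.08)]; print(' cleat rail-frame pct',np.percentile(k,[1,50,99],axis=0).round(3).tolist())
E
python3 c.py
```

```text
w_corner bench z -0.0002 0.0012
 sq 2259 (array([ 0.4723, -0.2122,  0.4843]), np.float64(0.00173))
 wg 1013 (array([ 0.5504,  0.2709, -0.2725]), np.float64(0.00164))
 frame 5021 (array([ 0.7136,  0.0329, -0.0771, -0.1079]), np.float64(0.00335))
 cleat rail-frame pct [[-0.189, -0.093], [-0.148, -0.074], [-0.109, -0.054]]
scene0 bench z -0.0001 0.0031
 sq 781 (array([ 0.4725, -0.2143,  0.4838]), np.float64(0.00259))
 wg 292 (array([ 0.5498,  0.2679, -0.2649]), np.float64(0.00246))
 frame 1291 (array([ 0.711 ,  0.0328, -0.0884, -0.0958]), np.float64(0.00244))
 cleat rail-frame pct [[-0.187, -0.097], [-0.144, -0.077], [-0.104, -0.056]]
w_square bench z -0.0002 0.0011
 sq 2278 (array([ 0.472 , -0.2126,  0.4898]), np.float64(0.00173))
w_wedge bench z -0.0001 0.0013
 wg 1000 (array([ 0.5498,  0.2713, -0.273 ]), np.float64(0.00158))
```

```bash
cat > d.py <<'E'
from fit import *
from b2 import *
arm.move_ptp([.72,.07,.36],down(0).tolist()); arm.wait(.2)
i,T,rgb,d=shot('wrist','pics/w_c2.png'); np.savez('w_c2.npz',d=d,rgb=rgb,T=T); print(arm.current_time_s())
E
cat > b2.py <<'E'
from h import *
def down(yaw): return (R.from_euler('z',yaw)*R.from_euler('x',np.pi)).as_quat()
E
cat > e.py <<'E'
from fit import *
f=np.load('w_c2.npz'); i=imaging.camera_info('wrist'); P=cloud(i,f['T'],f['d']); rgb=f['rgb'].astype(int)
m=(rgb[...,0]-rgb[...,2])>45
D=pts(P,.036,.046,(.65,.1),.22,m)
def f4(p):
    c=tf(np.array([[.018,-.018]]),*p[:3])[0]
    return cham(D,np.vstack([tf(RAIL,*p[:3]),tf(ST,*c,p[2]+p[3])]))
r=best(f4,[[.71,.033,a,l] for a in (-.08,-.05) for l in (-.06,-.1)],[.01,.01,.03,.03]); print(' frame',len(D),r)
x,y,a,l=r[0]
def torail(p): c,s=np.cos(a),np.sin(a); return (p-[x,y])@np.array([[c,-s],[s,c]])
q=torail(pts(P,.036,.046,(.65,.1),.25)); k=q[(q[:,1]<-.04)&(q[:,0]<-.08)]; print('cleat',np.percentile(k,[1,50,99],axis=0).round(4).tolist())
def edge(q,ax,lo,hi,side):  # robust line of extreme points per bin
    o=[]
    for b in np.arange(lo,hi,.004):
        s=q[(q[:,ax]>=b)&(q[:,ax]<b+.004)][:,1-ax]
        if len(s)>3: o.append((b+.002,np.sort(s)[::side][min(1,len(s)-1)]))
    o=np.array(o); pf=np.polyfit(o[:,0],o[:,1],1); e=o[:,1]-np.polyval(pf,o[:,0]); o=o[abs(e)<.002]; return np.polyfit(o[:,0],o[:,1],1).round(4)
rq=torail(D)
print('rail inner x=',edge(rq[abs(rq[:,0]-.018)<.03],1,.04,.2,1),'outer',edge(rq[abs(rq[:,0]-.018)<.03],1,.05,.2,-1))
print('stile inner',edge(rq[(rq[:,0]<-.02)],0,-.18,-.05,-1),'outer',edge(rq[rq[:,0]<-.02],0,-.18,-.05,1))
print('cleat face',edge(k,0,-.18,-.115,-1),'expect slope .11, at 0',-.0386)
D=pts(P,.017,.03,(.49,-.22),.135); print(' sq',len(D))
E
python3 d.py; python3 e.py
```

```text
7.9167
 frame 4920 (array([ 0.7133,  0.0312, -0.0852, -0.1117]), np.float64(0.00309))
cleat [[-0.1874, -0.0926], [-0.1474, -0.0727], [-0.1088, -0.0533]]
rail inner x= [0.0049 0.0002] outer [-0.0034  0.0352]
stile inner [-2.3317 -0.1188] outer [0.741  0.0249]
cleat face [ 0.1329 -0.0368] expect slope .11, at 0 -0.0386
 sq 792
```

View pics/w_c2.png

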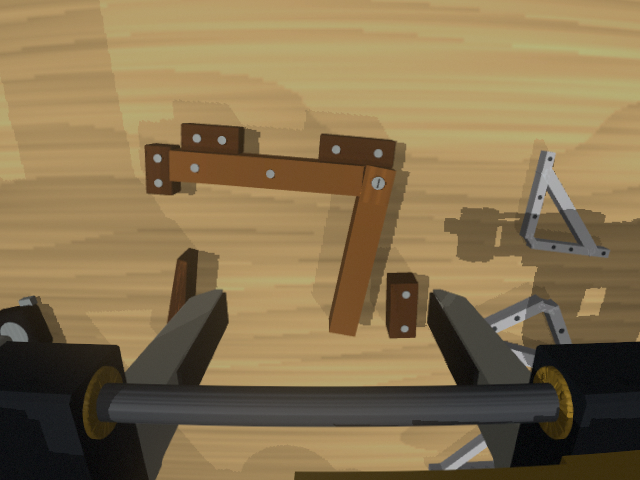

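Corner at about (0.713, 0.031), yaw -0.085, stile leaning about 6.3°. The picture confirms it: screw at (378,183), stile end at (343,330). Now I grasp the square and carry it over.

```bash
cat > g.py <<'E'
from b2 import *
sq=np.array([.4722,-.2125]); psi=.486+np.pi/4
C=np.array([.7133,.0312]); A=-.0852; Rr=np.array([[np.cos(A),-np.sin(A)],[np.sin(A),np.cos(A)]])
hand.grip(.06,60)
q=down(psi); arm.move_ptp([*sq,.07],q.tolist())
arm.movel([*sq,.0165],vel=.1); hand.grip(0,60); arm.wait(.2)
print('grip',arm.current_grip_width(),arm.current_grip_force(),arm.current_time_s())
arm.movel([*sq,.10],vel=.15)
print('held',arm.current_grip_width(),arm.current_force())
tgt=C+Rr@np.array([-.090,.075+.034])
arm.move_ptp([*tgt,.10],down(A+np.pi/4).tolist())
arm.wait(.1);print(arm.current_force(),arm.current_time_s(),arm.current_q())
i,T,rgb,d=shot('scene','pics/s_hold.png'); np.savez('s_hold.npz',d=d,rgb=rgb)
cv2.imwrite('pics/s_hold_c.png',cv2.resize(rgb[180:330,220:470,::-1],None,fx=2.5,fy=2.5))
E
python3 g.py
```

```text
grip 0.019930897806003905 60.001260638237 11.9833
held 0.01972912490915495 [-0.36344386 -0.26520956 -3.17258264]
[ 0.18086515 -0.05245392 -3.91272514] 14.2583 [ 1.88178686e-01  1.26869753e-01  1.64771977e+00 -1.16477056e-04
  1.36701877e+00  1.05964109e+00]
```

View pics/s_hold_c.png

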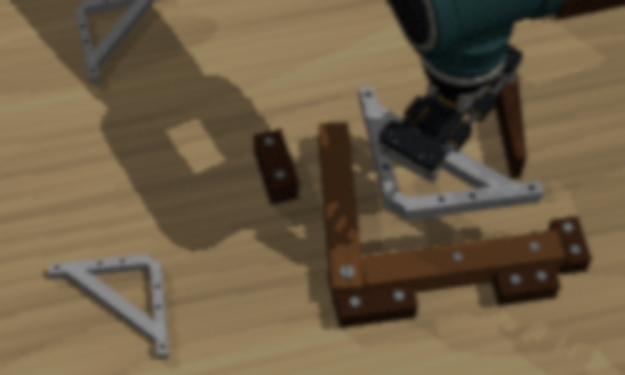

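The square is held level over the corner. Now I lower it and press it in under force feedback.

```bash
cat > p.py <<'E'
from b2 import *
C=np.array([.7133,.0312]); A=-.0852; Rr=np.array([[np.cos(A),-np.sin(A)],[np.sin(A),np.cos(A)]])
def go(u,z=.0172,v=.03): arm.movel([*(C+Rr@u),z],vel=v)
u=np.array([-.090,.109]); go(u,.03,.1); go(u,.0172,.04); arm.wait(.15)
f0=np.array(arm.current_force()); print('f0',f0.round(2))
def F(): return Rr.T@(np.array(arm.current_force())-f0)[:2]
def U(): return Rr.T@(np.array(arm.current_position())[:2]-C)
def feel(du,stop,n,v=.03):
    global u; last=None
    for k in range(n):
        u=u+du; go(u,v=v); arm.wait(.03); f=F()
        if k%6==0: print((U()*1e3).round(1),f.round(1))
        if stop(f): break
    print('stop',(u*1e3).round(1),(U()*1e3).round(1),f.round(1),round(arm.current_time_s(),2))
feel(np.array([.0015,0]),lambda f:f[0]<-4,16)
u=u-[.0008,0]
feel(np.array([0,-.0015]),lambda f:f[1]>13,30)
E
python3 p.py
```

```text
f0 [ 0.49 -0.01 -4.22]
[-88.4 109. ] [-0.3  0. ]
[-79.5 109. ] [-0.9  0.5]
stop [-76.5 109. ] [-76.9 108.8] [-5.5 -2.4] 18.32
[-77.3 107.4] [-1.1 -0.6]
[-77.3  98.4] [-1.2 -0.6]
[-77.6  90.5] [-4.6  8.5]
[-78.1  81.6] [-7.9  9.1]
stop [-77.3  74.5] [-78.5  76.1] [-10.2  14.5] 24.84
```

```bash
cat > p2.py <<'E'
from b2 import *
C=np.array([.7133,.0312]); A=-.0852; Rr=np.array([[np.cos(A),-np.sin(A)],[np.sin(A),np.cos(A)]])
f0=np.array([.49,-.01,0])
F=lambda: Rr.T@(np.array(arm.current_force())-f0)[:2]
U=lambda: Rr.T@(np.array(arm.current_position())[:2]-C)
u=np.array([-.0773,.0745])
for k in range(12):
    f=F(); 
    if f[1]>26 and f[0]<-12: break
    if f[1]<=26: u=u+[0,-.0006]
    if f[0]>=-12: u=u+[.0004,0]
    arm.movel([*(C+Rr@u),.0172],vel=.03); arm.wait(.05)
    print((u*1e3).round(1),(U()*1e3).round(1),F().round(1))
arm.wait(.5); print(F().round(1),arm.current_ft_torque(),R.from_quat(arm.current_ee_rot()).as_euler('zyx').round(4),round(arm.current_time_s(),2))
i,T,rgb,d=shot('scene','pics/s_press.png'); np.savez('s_press.npz',d=d,rgb=rgb)
i,T,rgb,d=shot('side','pics/sd_press.png'); np.savez('sd_press.npz',d=d,rgb=rgb)
E
python3 p2.py
cat > chk.py <<'E'
import sys
from fit import *
n,cam=sys.argv[1:3]
f=np.load(n+'.npz'); i,T=T_cam(cam); T=f['T'] if cam=='wrist' else T
P=cloud(i,T,f['d']); rgb=f['rgb'].astype(int); m=(rgb[...,0]-rgb[...,2])>45
D=pts(P,.036,.046,(.66,.09),.17,m)
def f4(p):
    c=tf(np.array([[.018,-.018]]),*p[:3])[0]
    return cham(D,np.vstack([tf(RAIL,*p[:3]),tf(ST,*c,p[2]+p[3])]))
print('frame',best(f4,[[.713,.031,-.085,l] for l in (-.06,0)],[.005,.005,.02,.03]))
D2=pts(P,.017,.028,(.635,.11),.15); print('sq',len(D2),best(lambda p:cham(D2,tf(SQ,*p)),[[.635,.112,-.085]],[.005,.005,.02]))
E
python3 chk.py s_press scene; python3 chk.py sd_press side
```

```text
[-76.9  73.9] [-78.5  76.1] [-12.9  17.5]
[-76.9  73.3] [-78.6  75.9] [-14.5  21.4]
[-76.9  72.7] [-78.7  75.7] [-15.8  23.7]
[-76.9  72.1] [-79.   75.4] [-18.4  26.3]
[-17.2  27.6] [ 4.66597273  2.5400866  -0.52751667] [-0.7006 -0.0039 -3.1359] 26.54
frame (array([ 0.713 ,  0.0257, -0.0675, -0.0878]), np.float64(0.00547))
sq 566 (array([ 0.6381,  0.1107, -0.0982]), np.float64(0.00611))
frame (array([ 0.7145,  0.0296, -0.0704, -0.051 ]), np.float64(0.00539))
sq 668 (array([ 0.6446,  0.1149, -0.0755]), np.float64(0.00704))
```

```bash
python3 - <<'E'
from b2 import *
i,T,rgb,d=shot('wrist','pics/w_press.png'); np.savez('w_press.npz',d=d,rgb=rgb,T=T)
E
python3 chk.py w_press wrist
```

```text
frame (array([ 0.7122,  0.0317, -0.0838,  0.0459]), np.float64(0.00661))
sq 1837 (array([ 0.6447,  0.1151, -0.1015]), np.float64(0.00459))
```

View pics/w_press.png

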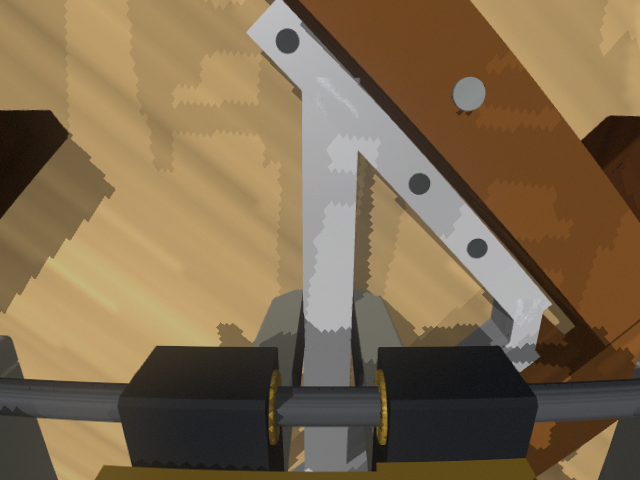

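```bash
cat > m.py <<'E'
import sys
from fit import *
f=np.load(sys.argv[1]+'.npz'); i=imaging.camera_info('wrist'); P=cloud(i,f['T'],f['d']); C=np.array([.7133,.0312]); a=-.0852
c,s=np.cos(a),np.sin(a); Q=P.copy(); Q[...,:2]=(P[...,:2]-C)@np.array([[c,-s],[s,c]])
def edge(sel,ax,lo,hi,side,n):
    q=Q[sel]; o=[]
    for b in np.arange(lo,hi,.004):
        v=q[(q[:,ax]>=b)&(q[:,ax]<b+.004)][:,1-ax]
        if len(v)>5: o.append((b+.002,np.percentile(v,2 if side<0 else 98)))
    o=np.array(o)
    if len(o)<5: print(n,'few',len(o)); return
    for _ in range(3):
        pf=np.polyfit(o[:,0],o[:,1],1); e=abs(o[:,1]-np.polyval(pf,o[:,0])); o=o[e<max(.0008,1.5*np.median(e))]
    print(n,'slope',pf[0].round(4),'at',(o[0,0]*1e3).round(),(np.polyval(pf,o[0,0])*1e3).round(2),'at',(o[-1,0]*1e3).round(),(np.polyval(pf,o[-1,0])*1e3).round(2),len(o))
z=Q[...,2];x=Q[...,0];y=Q[...,1]
edge((abs(z-.04)<.004)&(x>-.015)&(x<.02),1,.03,.2,-1,'rail inner x(y)')
edge((abs(z-.022)<.004)&(x>-.02)&(x<.01),1,.025,.17,1,'legA outer x(y)')
edge((abs(z-.022)<.004)&(x>-.035)&(x<-.008),1,.11,.17,-1,'legA inner x(y)')
edge((abs(z-.04)<.004)&(y<.03)&(y>-.02),0,-.19,-.03,1,'stile inner y(x)')
edge((abs(z-.022)<.004)&(y<.012)&(y>-.02),0,-.17,-.025,-1,'legB outer y(x)')
E
python3 m.py w_press
```

```text
rail inner x(y) slope -0.0012 at 32.0 -0.36 at 164.0 -0.52 34
legA outer x(y) slope -0.0006 at 27.0 -0.42 at 171.0 -0.5 37
legA inner x(y) slope 0.3401 at 112.0 -36.35 at 172.0 -15.94 10
stile inner y(x) slope 0.0532 at -52.0 -13.97 at -32.0 -12.9 6
legB outer y(x) slope -0.105 at -124.0 9.23 at -24.0 -1.27 4
```

Run:
```python
import cv2
a=cv2.imread('pics/s_press.png')[205:325,310:470]; b=cv2.imread('pics/sd_press.png')[220:350,180:340]
cv2.imwrite('pics/pp.png',cv2.hconcat([cv2.resize(a,(400,300),interpolation=3),cv2.resize(b,(400,300),interpolation=3)]))
```

```text
(no output)
```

View pics/pp.png

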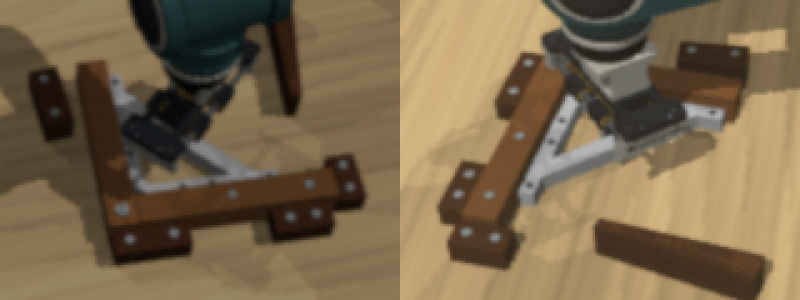

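```bash
cat > r.py <<'E'
from b2 import *
C=np.array([.7133,.0312]); A=-.0852; Rr=np.array([[np.cos(A),-np.sin(A)],[np.sin(A),np.cos(A)]])
U=lambda: Rr.T@(np.array(arm.current_position())[:2]-C)
F=lambda: Rr.T@(np.array(arm.current_force())-[.49,-.01,0])[:2]
u=np.array([-.0786,.0748]); arm.movel([*(C+Rr@u),.0172],vel=.03); arm.wait(.1); print(U(),F())
hand.grip(.05,60); arm.wait(.1); p=arm.current_position(); print(p,F())
arm.movel([p[0],p[1],.12],vel=.2)
arm.move_ptp([.72,.05,.36],down(0).tolist()); arm.wait(.2)
i,T,rgb,d=shot('wrist','pics/w_c3.png'); np.savez('w_c3.npz',d=d,rgb=rgb,T=T); print(arm.current_time_s())
E
python3 r.py; python3 chk.py w_c3 wrist; python3 m.py w_c3
```

```text
[-0.07880144  0.07556907] [-4.13249737  9.22777025]
[0.64135193 0.11240293 0.01719631] [-1.05915446 -0.88049414]
29.7833
frame (array([ 0.7141,  0.027 , -0.0703, -0.0417]), np.float64(0.0025))
sq 2359 (array([ 0.6409,  0.1135, -0.0945]), np.float64(0.00221))
rail inner x(y) slope 0.001 at 32.0 0.02 at 200.0 0.19 41
legA outer x(y) slope 0.0032 at 27.0 -4.77 at 171.0 -4.31 37
legA inner x(y) slope 0.3613 at 112.0 -37.05 at 172.0 -15.38 12
stile inner y(x) slope -0.0025 at -188.0 -0.21 at -32.0 -0.59 40
legB outer y(x) slope -0.0113 at -168.0 1.56 at -24.0 -0.06 25
```

View pics/w_c3.png

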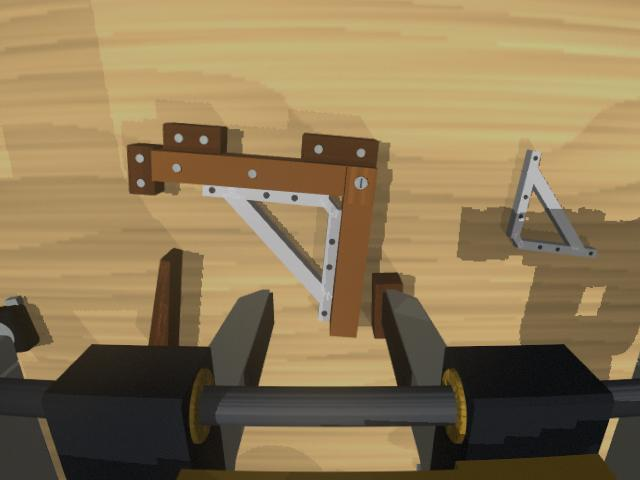

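```bash
cat > m2.py <<'E'
import sys; sys.argv=['m','w_c3']
exec(open('m.py').read())
print('--')
top=(abs(z-.022)<.005)
edge(top&(x>-.026)&(x<.0),1,.034,.108,-1,'legA inner x(y), want -16')
edge(top&(x>-.026)&(x<.0),1,.155,.172,-1,'legA inner far, want -16')
edge(top&(y<.026)&(y>-.0),0,-.108,-.034,1,'legB inner y(x), want 16')
edge(top&(y<.026)&(y>-.0),0,-.173,-.155,1,'legB inner far y(x), want 16')
edge((abs(z-.04)<.005)&(y<-.02)&(y>-.046),0,-.18,-.05,-1,'stile outer y(x)')
q=Q[top&(x<.0)&(y>-.005)&(y<.2)&(x>-.2)]; print('legA end y want 175',np.percentile(q[q[:,0]>-.012][:,1],99.5),'legB end x want -175',np.percentile(q[q[:,1]<.012][:,0],.5))
E
python3 m2.py | sed -n '/--/,$p'
python3 - <<'E'
import sys; sys.path.insert(0,'.')
from fit import *
# occlusion-aware: one-sided fits with data->model distance only weighted + model visible part
f=np.load('w_c3.npz'); i=imaging.camera_info('wrist'); P=cloud(i,f['T'],f['d'])
D=pts(P,.018,.026,(.635,.11),.15); cam=f['T'][:3,3]
def vis(M,rail=(.7133,.0312,-.0852)):
    # drop model pts hidden by rail/stile tops
    p=np.c_[M,np.full(len(M),.022)]; t=(.04-.022)/(cam[2]-.022); h=(p+(cam-p)*t)[:,:2]
    c,s=np.cos(rail[2]),np.sin(rail[2]); q=(h-rail[:2])@np.array([[c,-s],[s,c]])
    return M[(q[:,0]<0)&(q[:,1]>0)]
r=best(lambda p:cham(D,vis(tf(SQ,*p))),[[.638,.112,a] for a in(-.085,-.095)],[.004,.004,.01]); print(r)
x,y,a=r[0]; h=tf(np.array([[.075,-.075]]),x,y,a)-[.7133,.0312]; c,s=np.cos(-.0852),np.sin(-.0852); print('heel rail',h@np.array([[c,-s],[s,c]]))
E
```

```text
--
legA inner x(y), want -16 slope 0.0113 at 36.0 -19.11 at 108.0 -18.29 19
legA inner far, want -16 slope 0.0022 at 157.0 -17.11 at 173.0 -17.07 5
legB inner y(x), want 16 slope -0.0126 at -106.0 16.34 at -34.0 15.43 19
legB inner far y(x), want 16 slope -0.0063 at -171.0 17.2 at -155.0 17.1 5
stile outer y(x) slope -0.0024 at -178.0 -35.31 at -50.0 -35.62 33
legA end y want 175 0.17456097022459602 legB end x want -175 -0.17876006244886006
(array([ 0.6419,  0.1132, -0.086 ]), np.float64(0.00214))
heel rail [[-0.00317898  0.00056666]]
```

The stile is square, but the square lies about 0.6° off with its heel about 3 mm off the rail. I will regrip it, correct the yaw and press x first.

```bash
cat > p3.py <<'E'
from b2 import *
C=np.array([.7133,.0312]); A=-.0862; Rr=np.array([[np.cos(A),-np.sin(A)],[np.sin(A),np.cos(A)]])
U=lambda: Rr.T@(np.array(arm.current_position())[:2]-C)
g=[.6412,.1124]
arm.move_ptp([*g,.06],down(A-.011+np.pi/4).tolist())
arm.movel([*g,.0167],vel=.1); arm.wait(.1); f0=np.array(arm.current_force()); print('f0',f0.round(2))
F=lambda: Rr.T@(np.array(arm.current_force())-f0)[:2]
hand.grip(0,60); arm.wait(.15); print('gripped',F().round(1),(U()*1e3).round(1),arm.current_grip_width())
u=U().copy(); q=down(A+np.pi/4).tolist()
u+=[0,.0008]; arm.movel([*(C+Rr@u),.017],q,vel=.03); arm.wait(.1); print('rot',F().round(1),(U()*1e3).round(1))
def drive(fx,fy,n):
    global u
    for k in range(n):
        f=F(); e=np.array([fx+f[0],fy-f[1]])  # wanted push +x fx, push -y fy
        u=u+np.clip(e*[1,-1]*6e-5,-.0007,.0007)
        arm.movel([*(C+Rr@u),.017],q,vel=.03); arm.wait(.03)
        if k%3==2: print((u*1e3).round(1),(U()*1e3).round(1),F().round(1))
        if abs(e).max()<2.5: break
    print('done',(u*1e3).round(1),(U()*1e3).round(1),F().round(1),arm.current_ft_torque()[2],round(arm.current_time_s(),2))
drive(15,3,14); drive(18,16,14); drive(24,16,8); arm.wait(.4)
print(F(), R.from_quat(arm.current_ee_rot()).as_euler('zyx').round(4))
i,T,rgb,d=shot('wrist','pics/w_p3.png'); np.savez('w_p3.npz',d=d,rgb=rgb,T=T)
np.savez('st.npz',u=u,f0=f0)
E
python3 p3.py; python3 m.py w_p3
```

```text
f0 [-0.46 -0.55 -0.26]
gripped [-3.4  5.1] [-79.2  75.1] 0.019213149745208564
rot [0.3 1.7] [-79.2  75.9]
[-77.1  75.7] [-77.8  75.8] [-7.5  2.4]
[-76.3  75.6] [-77.6  75.7] [-14.9   1.9]
done [-76.3  75.6] [-77.6  75.7] [-14.9   1.9] 0.013228112900071923 34.48
[-76.  74.] [-77.6  75.5] [-17.4  13.2]
done [-75.9  73.7] [-77.6  75.5] [-19.   14.7] -0.04525575330568282 35.89
[-75.3  73.6] [-77.5  75.5] [-23.9  15.4]
done [-75.3  73.6] [-77.5  75.5] [-23.9  15.4] -0.07003535172818912 36.74
[-22.56050138  15.38154065] [-0.6999 -0.0049 -3.1387]
rail inner x(y) slope -0.0014 at 32.0 -0.31 at 168.0 -0.5 35
legA outer x(y) slope -0.0006 at 27.0 -0.43 at 171.0 -0.51 37
legA inner x(y) slope 0.3729 at 112.0 -36.4 at 168.0 -15.52 8
stile inner y(x) slope 0.0521 at -48.0 -13.3 at -32.0 -12.47 5
legB outer y(x) slope -0.0934 at -116.0 7.2 at -24.0 -1.4 4
```

```bash
cat > r2.py <<'E'
from b2 import *
C=np.array([.7133,.0312]); A=-.0862; Rr=np.array([[np.cos(A),-np.sin(A)],[np.sin(A),np.cos(A)]])
U=lambda: Rr.T@(np.array(arm.current_position())[:2]-C)
s=np.load('st.npz'); u=s['u']; f0=s['f0']
F=lambda: Rr.T@(np.array(arm.current_force())-f0)[:2]
for k in range(6):
    f=F(); u=u+np.clip(np.array([2+f[0],-(2-f[1])])*6e-5,-.0009,.0009)
    arm.movel([*(C+Rr@u),.017],vel=.03); arm.wait(.03)
print(F(),U())
hand.grip(.045,60); p=arm.current_position(); print(p,F())
arm.movel([p[0],p[1],.10],vel=.2)
arm.move_ptp([.66,.10,.36],down(0).tolist()); arm.wait(.2)
i,T,rgb,d=shot('wrist','pics/w_c3.png'); np.savez('w_c3.npz',d=d,rgb=rgb,T=T); print(arm.current_time_s())
E
python3 r2.py; python3 m2.py
cat > wg.py <<'E'
from fit import *
f=np.load('w_c3.npz'); i=imaging.camera_info('wrist'); P=cloud(i,f['T'],f['d'])
D=pts(P,.041,.051,(.55,.265),.11); print(' wg',len(D),best(lambda p:cham(D,tf(WG,*p)),[[.55,.27,a] for a in (-.3,-.15)],[.01,.01,.1]))
E
python3 wg.py
```

```text
[-3.14728619  3.43745772] [-0.07794019  0.07571541]
[0.64231652 0.11321058 0.01708311] [0.1718763  0.19364504]
41.3583
rail inner x(y) slope -0.0036 at 32.0 0.48 at 200.0 -0.12 40
legA outer x(y) slope -0.0054 at 27.0 -1.63 at 171.0 -2.41 35
legA inner x(y) slope 0.3582 at 116.0 -34.8 at 168.0 -16.17 6
stile inner y(x) slope -0.0034 at -188.0 0.03 at -32.0 -0.51 40
legB outer y(x) slope -0.0046 at -168.0 0.18 at -24.0 -0.49 33
--
legA inner x(y), want -16 slope 0.0008 at 36.0 -17.1 at 108.0 -17.05 19
legA inner far, want -16 slope 0.0046 at 157.0 -17.6 at 173.0 -17.53 5
legB inner y(x), want 16 slope -0.0029 at -106.0 16.95 at -34.0 16.75 19
legB inner far y(x), want 16 slope 0.0174 at -171.0 16.88 at -155.0 17.16 5
stile outer y(x) slope -0.002 at -178.0 -35.53 at -50.0 -35.78 33
legA end y want 175 0.175452157873266 legB end x want -175 -0.1847601914698628
 wg 1019 (array([ 0.5493,  0.271 , -0.2643]), np.float64(0.00162))
```

The square now lies flush on both faces: leg slopes match rail and stile within 0.2°. Next is the wedge: grip it near the butt, lower it into the slot mouth and drive it home.

```bash
cat > w.py <<'E'
from b2 import *
C=np.array([.7133,.0312]); A=-.0865; rot=lambda a:np.array([[np.cos(a),-np.sin(a)],[np.sin(a),np.cos(a)]]); Rr=rot(A)
W=np.array([.5497,.2710]); wa=-.269
g=W+rot(wa)@[-.040,-.0014]
hand.grip(.06,35)
arm.move_ptp([*g,.09],down(wa).tolist()); arm.movel([*g,.028],vel=.12)
hand.grip(0,35); arm.wait(.1); print('grip',arm.current_grip_width(),round(arm.current_time_s(),2))
arm.movel([*g,.11],vel=.2)
q=down(A).tolist()
def tcp(ox,y): return C+Rr@np.array([ox-.040,y-.0014])
arm.move_ptp([*tcp(-.240,-.0508),.11],q)
arm.wait(.1); print('above',arm.current_grip_width(),round(arm.current_time_s(),2))
i,T,rgb,d=shot('wrist','pics/w_pre.png'); np.savez('w_pre.npz',d=d,rgb=rgb,T=T)
i,T,rgb,d=shot('scene','pics/s_pre.png')
cv2.imwrite('pics/pre.png',np.hstack([cv2.resize(cv2.imread('pics/w_pre.png'),(400,300)),cv2.resize(rgb[170:290,270:430,::-1],(400,300))]))
E
python3 w.py
```

```text
grip 0.026884604097651935 44.6
above 0.0268315912383522 46.37
```

View pics/pre.png

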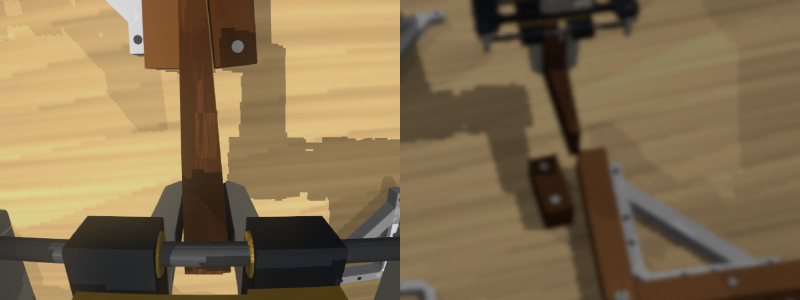

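```bash
cat > mw.py <<'E'
import sys; sys.argv=['m','w_pre']
exec(open('m.py').read().split("z=Q[...,2]")[0])
z=Q[...,2];x=Q[...,0];y=Q[...,1]
zz=z[(abs(y+.05)<.008)&(x>-.24)&(x<-.2)]; zt=np.nanmedian(zz); print('top',zt)
s=(abs(z-zt)<.006)
edge(s&(y>-.08)&(y<-.02),0,-.25,-.165,1,'straight'); edge(s&(y>-.09)&(y<-.02),0,-.25,-.165,-1,'sloped')
q=Q[s&(y>-.08)&(y<-.02)]; print('tip x',np.nanpercentile(q[:,0],99.7))
edge((abs(z-.04)<.004)&(y>-.055)&(y<.02),0,-.185,-.165,-1,'stile outer')
E
python3 mw.py
```

```text
top 0.12731844752148502
straight slope -0.0022 at -248.0 -37.84 at -164.0 -38.02 22
sloped slope 0.1009 at -248.0 -60.07 at -164.0 -51.59 22
tip x -0.1599802715764103
stile outer slope -0.0434 at -183.0 -28.08 at -167.0 -28.78 5
```

```bash
cat > w2.py <<'E'
from b2 import *
C=np.array([.7133,.0312]); A=-.0865; Rr=np.array([[np.cos(A),-np.sin(A)],[np.sin(A),np.cos(A)]])
tcp=lambda ox,y: C+Rr@np.array([ox-.040,y-.0014])
arm.movel([*tcp(-.240,-.0516),.06],vel=.15); arm.movel([*tcp(-.240,-.0516),.0286],vel=.06); arm.wait(.1)
f0=np.array(arm.current_force()); F=lambda: Rr.T@(np.array(arm.current_force())-f0)[:2]
print('down',f0.round(1))
ox,y=-.213,-.0502; arm.movel([*tcp(ox,y),.0286],vel=.06); print(F().round(1))
ox,y=-.198,-.0496; arm.movel([*tcp(ox,y),.0286],vel=.05); arm.wait(.05); print(F().round(1),round(arm.current_time_s(),2))
for k in range(32):
    f=F()
    if f[0]<-12: break
    ox+=.0012; y+=np.clip(f[1]*8e-5,-.0004,.0004)
    arm.movel([*tcp(ox,y),.0286],vel=.03); arm.wait(.02)
    if k%3==0: print(round(ox*1e3,1),round(y*1e3,2),F().round(1))
print('end',round(ox*1e3,1),round(y*1e3,2),F().round(1),arm.current_position(),round(arm.current_time_s(),2))
E
python3 w2.py
```

```text
down [ 0.1 -0.7 -0.7]
[0.1 0.6]
[-0.  -0.1] 48.83
-196.8 -49.61 [0.4 0.6]
-193.2 -49.37 [-0.3  1.5]
-189.6 -49.06 [0.4 1.1]
-186.0 -48.68 [0.1 0.9]
-182.4 -48.37 [0.3 1.7]
-178.8 -47.98 [-0.2  0.6]
-175.2 -48.11 [-10.5   0.6]
end -174.0 -48.06 [-14.4   0.6] [0.49443445 0.00053918 0.02800116] 54.16
```

```bash
cat > w3.py <<'E'
from b2 import *
C=np.array([.7133,.0312]); A=-.0865; Rr=np.array([[np.cos(A),-np.sin(A)],[np.sin(A),np.cos(A)]])
hand.grip(.05,35); p=arm.current_position()
U=lambda: Rr.T@(np.array(arm.current_position())[:2]-C)
u=U(); print(u)
arm.movel([p[0],p[1],.085],vel=.25)
b=u+[-.040-.0075-.012,-.002]; P=lambda v,z:[*(C+Rr@v),z]
arm.movel(P(b,.085),vel=.25); hand.grip(0,35); arm.movel(P(b,.036),vel=.15); arm.wait(.05)
f0=np.array(arm.current_force()); F=lambda: Rr.T@(np.array(arm.current_force())-f0)[:2]
arm.movel(P(b+[.006,0],.036),vel=.06); b=b+[.006,0]
for k in range(18):
    f=F()
    if f[0]<-13: break
    b=b+[.0008 if f[0]<-2 else .0012,0]; arm.movel(P(b,.036),vel=.04); arm.wait(.02)
print('push',k,F().round(1),(U()*1e3).round(1),round(arm.current_time_s(),2))
arm.wait(.25)
b=b-[.02,0]; arm.movel(P(b,.036),vel=.1); arm.movel(P(b,.16),vel=.3); print(round(arm.current_time_s(),2))
i,T,rgb,d=shot('wrist','pics/w_end.png'); np.savez('w_end.npz',d=d,rgb=rgb,T=T); i,T,rgb,d=shot('scene','pics/s_end.png')
cv2.imwrite('pics/end.png',np.hstack([cv2.resize(cv2.imread('pics/w_end.png'),(400,300)),cv2.resize(rgb[180:315,300:480,::-1],(400,300))]))
E
python3 w3.py
```

```text
[-0.21392913 -0.04946563]
push 0 [-24.4   0.7] [-268.8  -51.3] 57.23
58.39
```

View pics/end.png

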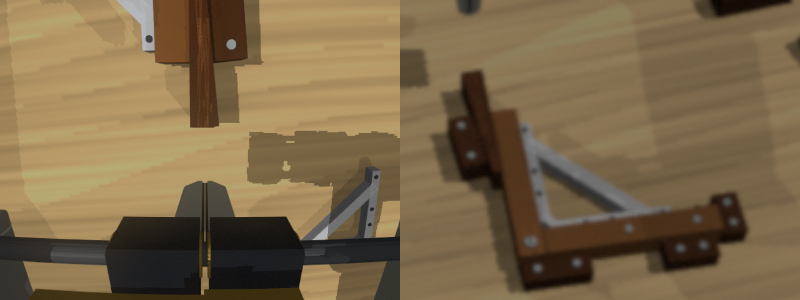

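```bash
python3 - <<'E'
from b2 import *
arm.move_ptp([.66,.10,.36],down(0).tolist()); arm.wait(.2)
i,T,rgb,d=shot('wrist','pics/w_c3.png'); np.savez('w_c3.npz',d=d,rgb=rgb,T=T); print(arm.current_time_s())
E
python3 m2.py
```

```text
59.975
rail inner x(y) slope -0.0048 at 32.0 0.57 at 200.0 -0.24 41
legA outer x(y) slope -0.0042 at 27.0 -1.7 at 171.0 -2.31 36
legA inner x(y) slope 0.3771 at 116.0 -35.57 at 168.0 -15.96 8
stile inner y(x) slope -0.0048 at -188.0 0.38 at -32.0 -0.38 40
legB outer y(x) slope -0.0063 at -168.0 0.47 at -24.0 -0.44 34
--
legA inner x(y), want -16 slope 0.0034 at 36.0 -17.19 at 108.0 -16.94 19
legA inner far, want -16 slope 0.0053 at 157.0 -17.53 at 173.0 -17.44 5
legB inner y(x), want 16 slope -0.0015 at -106.0 17.09 at -34.0 16.98 19
legB inner far y(x), want 16 slope -0.0113 at -171.0 17.49 at -155.0 17.31 5
stile outer y(x) slope 0.0442 at -178.0 -41.11 at -50.0 -35.46 16
legA end y want 175 0.17549561226182225 legB end x want -175 -0.1821693560116038
```

```bash
python3 -c "
from station import order,arm
print(order.close_job(), arm.current_time_s())"
```

```text
the job is handed in; nothing more can be done
the job is handed in; nothing more can be done
```

I handed the job in at about 60 s of the 72 s, with no verdict shown. By the last camera check the square lies flush in the corner and the stile is square to about 0.1–0.5°. The wedge is tight in the slot and released, though my final push on its butt briefly reached 24 N (over the 20 N guide) and moved the stile by only about 0.1°.

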